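# Change the chip tube on the stick feeder

## Task

Change the chip tube on the stick feeder: first lift the spent tube out of the lane and lay it in the two rests beside it. Then bring the narrow full tube out of the steel bin by raising its front end and drawing it through the slot in the front wall, letting go and taking it again from outside, and lay it in the lane, chips up, its open front end pushed up to the inlet head. Never let that open end dip well below level, or the chips run out, and leave the wide tube in the bin, the reel, the bottle and the tweezers where they are.

Things in the scene. Friction and masses are not known exactly. Their poses are not given: they have to be found in the camera images.
- bin: Tube bin of grey sheet steel, fixed to the bench, open on top: 178 mm long (x), 118 wide (y), ends 59 high, sides scooped out to 36 mm high between 34 mm from the rear and 12 mm from the front; walls and floor 3 mm thick, inside 172 x 112 mm. Origin: centre of its underside. x points out through the slotted front wall, y to the left of that, away from the robot.
- bin_baffle (a point): Middle of the lower edge of the sloping aluminium baffle inside the bin, 65 mm in front of the rear wall, 27 mm above the bench (24 above the bin's floor), bin's full width. It rises from there to the rear wall's top and keeps a tube's rear down, so a raised front end cannot clear the front wall. From this edge to the front wall (107 mm) the bin is open above.
- bin_slot (a point): Centre of the slot in the bin's front wall, half-way through the 3 mm wall, 33 mm above the bench. It is a closed window 22 mm wide and 28 mm high: sill 19 mm, top 47 mm above the bench. Fingers do not fit through. Axes as the bin's.
- full_tube_center (a point): Centre (half-way up) of the full narrow chip tube: rigid light grey channel 160 x 14 x 10 mm, 40 to 85 g, black rubber plug at the rear, open at the front and along its top, where a row of black chips shows. x runs to the open front end, z out of the top. It starts flat on the bin's floor, front toward the slot, 2 to 26 mm right of centre, up to 7 degrees askew.
- full_tube_front (a point): Middle of the full tube's open front end face, 80 mm from its centre. Axes as the tube's.
- spent_tube_center (a point): Centre (half-way up) of the spent tube: shape and size as the full one but empty (no black chips), 24 to 42 g. It starts in the feeder's lane. x runs along it to its front end, z up.
- feeder: Stick feeder, fixed: grey drive housing with an aluminium plate 208 x 84 mm on top (y from -39 to 45 mm), 90 mm above the bench. Origin: on the bench, under the plate's centre. x runs along the lane to the inlet head, y to the left of that, away from the robot. The grey inlet head stands on the plate at the end of the lane, from x = 70 mm, 38 mm wide, its top 136 mm above the bench.
- feeder_lane (a point): Bed of the lane, middle of the tube's place in it: 112 mm above the bench, at x = -10, y = 20 mm of the feeder. The lane is two black forks, 12 mm thick along x, at x = -65 and 0 mm of the feeder; bed 18 mm wide, cheeks that flare to 31 mm wide at 126 mm above the bench. Between and beyond the forks the tube is free on both sides.
- feeder_inlet (a point): Middle of the mouth in the inlet head's face: where the middle of the full tube's front end face belongs, 117 mm above the bench, at x = 70, y = 20 mm of the feeder. Axes as the feeder's: x points into the head.
- feeder_rest (a point): Where the spent tube's centre belongs, 105 mm above the bench, at x = -10, y = -20 mm of the feeder, axes as the feeder's. The rests are two aluminium forks at x = -65 and 0 mm of the feeder, 12 mm thick along x; beds 100 mm above the bench, 22 mm wide, flaring to 35 mm wide at 114 mm.
- wide_tube_center (a point): Centre (half-way up) of another tube, with wide chips, that stays in the bin: same make, 160 x 20 x 10 mm, lying flat along the bin's left inner wall. x runs to its front end; bystander.
- reel: Small solder reel lying flat on the bench in front of the bin's slot, 46 mm across, 20 mm high; bystander. Origin at its underside.
- flux: Small orange and black bottle with a thin blue cap, standing, 18 x 28 mm, 94 mm high, beside the tube's way in front of the bin; bystander. Origin at its underside.
- tweezers: Steel tweezers lying on the bench on the robot's side of the bin, 12 x 123 x 9 mm; bystander. Origin at the underside.

How it is judged:
On the way, in this order (a step that is already met when the one before it is completed fails the run):
1. the spent tube lies down in the rests (x of spent_tube_center in the frame of feeder_rest between -0.035 and 0.035 m and y of spent_tube_center in the frame of feeder_rest between -0.008 and 0.008 m and z of spent_tube_center in the frame of feeder_rest between -0.005 and 0.006 m and angle between the x axis of spent_tube_center and the x axis of feeder, either way round below 0.15 rad), for 0.2 s.
2. the full tube sticks out through the slot, its rear half still in the bin (x of full_tube_front in the frame of bin_slot above 0.015 m and x of full_tube_center in the frame of bin_slot below 0 m and y of full_tube_front in the frame of bin_slot between -0.03 and 0.03 m), for 0.2 s.
At the end, for the whole second after the job is handed in: Full tube in the lane, chips up and level (4.5 deg), in line (3.4 deg), its front end within 4 mm of the inlet head and centred on the mouth within 4 mm. Spent tube down in the rests, along them (8 deg), within 35 mm lengthwise and 8 mm sideways. Both at rest (all of step 1 and x of full_tube_front in the frame of feeder_inlet between -0.004 and 0.003 m and y of full_tube_front in the frame of feeder_inlet between -0.004 and 0.004 m and z of full_tube_front in the frame of feeder_inlet between -0.004 and 0.004 m and angle between full_tube_center's own z axis and vertical below 0.08 rad and angle between the x axis of full_tube_center and the x axis of feeder, either way round below 0.06 rad and linear speed of each of full_tube, spent_tube below 0.01 m/s); the robot touches nothing.
It fails at once if the full tube's open front end is dipped more than 20 degrees below level (angle between full_tube_center's own x axis and vertical above 1.92 rad).
It fails at once if the wide tube is shifted by more than 2.5 cm (distance of wide_tube_center from where it was at the start of the episode above 0.025 m).
It fails at once if the solder reel is shifted by more than 2.5 cm (distance of reel from where it was at the start of the episode above 0.025 m).
It fails at once if the pair of tweezers is shifted by more than 2.5 cm (distance of tweezers from where it was at the start of the episode above 0.025 m).
It fails at once if the bottle is shifted by more than 2.5 cm or tipped over (distance of flux from where it was at the start of the episode above 0.025 m or angle between flux's own z axis and vertical above 0.5 rad).
It also fails if it takes over 48 s, if anything falls off the work surface, if the arm or the gripper's body presses on something with over 40 N, if the wrist force passes 120 N, or if a joint passes its speed limit or range.

## Robot

A 7-joint arm with a two-finger parallel gripper is mounted at the origin on a cart in front of the work surface, level with it; the furniture and walls round the work are solid. World frame = base frame: x ahead of the robot, y to its left, z up, the work surface at z = 0. Lengths are in m, angles in rad, forces in N, time in s.
With the tool pointing down it reaches from about 0.425 to 0.925 m from the base axis. Payload 6.8 kg.
Tool frame: the origin (TCP) lies midway between the tips of the shut fingers; the grasp point (between the pads) lies 19 mm behind it; z points along the fingers, y is the line along which they close (so a half turn about z gives the same grasp; the last joint's range is limited). The gripper opens to 88 mm and grips with 3 to 60 N. Pads are 20 mm wide; open, the fingers measure 115 mm over their backs; the gripper's body (75 mm by 178 mm) begins 61 mm behind the grasp point.
Start: joints at [-1.285, 0.477, 0.022, 1.555, -0.011, 1.109, -0.083], TCP at [0.259, 0.623, 0.223] pointing down, gripper open.
Joint ranges: [-2.96, 2.96], [-0.34, 2.1], [-1.41, 1.46], [0.24, 2.44], [-1.37, 4.51], [0.17, 1.92], [-2.96, 2.96]. Speed limits (rad/s): [2.39, 2.39, 3.14, 3.14, 3.14, 3.14, 3.14].

## Interface

Orientations are given as a unit quaternion [w, x, y, z].
In Python, from plant import manip gives the robot as it stands.
- The arm moves only by the shell command python3 -m jog 'ROWS' [FORCE]. ROWS is a JSON object of lists of equal length, an entry for each row: "gripper": the closure, from 0 (fully open) to 1 (shut); "dp": the shift along the world's x, y, z in units of 40 mm (1.0 is 40 mm), a list of three; "rotation": the turn, a rotation vector about the world's x, y, z in units of 6 degrees (1.0 is 6 degrees), a list of three. In form: {"gripper": [gripper, ...], "dp": [[x, y, z], ...], "rotation": [[wx, wy, wz], ...]}. A call has 1 to 8 rows; each row shifts and turns the commanded pose from where the row before left it; what a row does not reach is not made up. A row lasts 1/8 s, in which the tool goes at most 62.5 mm and 10.7 degrees, less where a joint would pass 70% of its speed; a pose out of reach is approached as far as the arm can. A call is refused whole if a number of a shift passes 1 or a number of a turn 1, either way. A call with a gripper value outside its range is refused whole. The fingers move at their own pace and stop on an object; FORCE is the grip in N (left out, the last holds). Time passes only in rows, so rows that do not move let the fingers close. It gives the time, the measured TCP pose, the force and the opening at its end, in the units of the state.
- manip.read_state(): the state, without advancing time (a new reading comes with each control period).
- manip.grab_frame(name): name is "scene" or "top" or "wrist"; returns (picture, depth): 384x512x3 uint8, blue, green, red; 384x512 float32, m along the optical axis (not along the pixel's ray), 0 where there is no reading.
- manip.camera_model(name): a dict with "mtx" (3x3 intrinsics, pixels), "rvec" (rotation vector, rad) and "tvec" (3), from world to camera coordinates, as OpenCV has them. Camera axes: x right, y down, z forward; pixel columns grow to the right and rows downward; lengths in m; the calibration is good to about 2 mm. A picture is of the moment at which its call begins: read the wrist's pose just before it. camera_model takes no time and is no camera call; for the wrist camera it gives the pose at the moment of the call.
- manip.sign_off(): hands the job in, once; it reports no verdict.
The state is a dict: "time": time; "joint_pos": joint angles; "joint_vel": joint speeds; "tau": joint torques, N m; "position": TCP position; "ee_rot": TCP orientation; "wrist_force": force on the tool from outside, world axes, zero at the start; "moment": the same for the moment, N m; "opening": finger opening in m.
Only numpy, scipy, OpenCV 4.12 (cv2) and the standard library are available. Lean on these libraries where they do the work, as an engineer would, in place of code of your own. Each camera call takes 0.05 s, during which the arm holds its last target. There are 200 camera calls.

## Working session

There is one attempt and no reset: what is moved stays moved. The work goes in short steps, Python scripts to look and compute and a shell command to move; the robot and the scene stay as the last step left them, time stands still between calls to the robot, and variables do not carry over. Pictures are saved under pics/ and viewed, on a budget of 10 in all, crops included, one or two more only if the job needs it, and the job is handed in when it is done.

```bash
ls; mkdir -p pics
cat > h.py <<'E'
import numpy as np,cv2
from plant import manip
def cam(n):
    c=manip.camera_model(n); R=cv2.Rodrigues(np.array(c["rvec"],float))[0]
    return np.array(c["mtx"],float),R,np.array(c["tvec"],float).ravel()
def cloud(n):
    K,R,t=cam(n); im,d=manip.grab_frame(n)
    v,u=np.mgrid[:d.shape[0],:d.shape[1]]
    P=np.stack([(u-K[0,2])/K[0,0]*d,(v-K[1,2])/K[1,1]*d,d],-1)
    return im,d,(P-t)@R
def atz(n,uv,z):
    K,R,t=cam(n); C=-R.T@t
    r=R.T@np.linalg.inv(K)@np.array([uv[0],uv[1],1.]); return C+r*(z-C[2])/r[2]
E
python3 - <<'E'
from h import *
s=manip.read_state(); print({k:np.round(v,3).tolist() for k,v in s.items()})
for n in("top","scene"):
    im,d,W=cloud(n); np.savez(f"{n}.npz",im=im,d=d,W=W); cv2.imwrite(f"pics/{n}.png",cv2.resize(im,(800,600),interpolation=cv2.INTER_CUBIC))
    print(n,[np.round(x,3).tolist() for x in cam(n)])
E
```

```text
pics
{'time': 0.0, 'joint_pos': [-1.285, 0.478, 0.022, 1.556, -0.011, 1.109, -0.083], 'joint_vel': [0.002, -0.0, -0.001, 0.002, 0.001, 0.0, -0.001], 'tau': [0.0, -58.284, 1.535, -27.261, -0.054, 0.017, 0.0], 'position': [0.259, 0.623, 0.222], 'ee_rot': [-0.0, 0.196, 0.981, -0.001], 'wrist_force': [0.159, -0.474, 1.345], 'moment': [0.013, 0.045, -0.043], 'opening': 0.088}
top [[[440.044, 0.0, 258.912], [0.0, 440.044, 195.618], [0.0, 0.0, 1.0]], [[-0.215, -0.977, 0.002], [-0.947, 0.208, -0.245], [0.239, -0.055, -0.969]], [0.241, 0.418, 0.87]]
scene [[[368.756, 0.0, 257.568], [0.0, 368.756, 188.303], [0.0, 0.0, 1.0]], [[0.882, -0.471, -0.011], [-0.322, -0.585, -0.744], [0.344, 0.66, -0.668]], [-0.328, 0.301, 0.702]]
```

View pics/top.png

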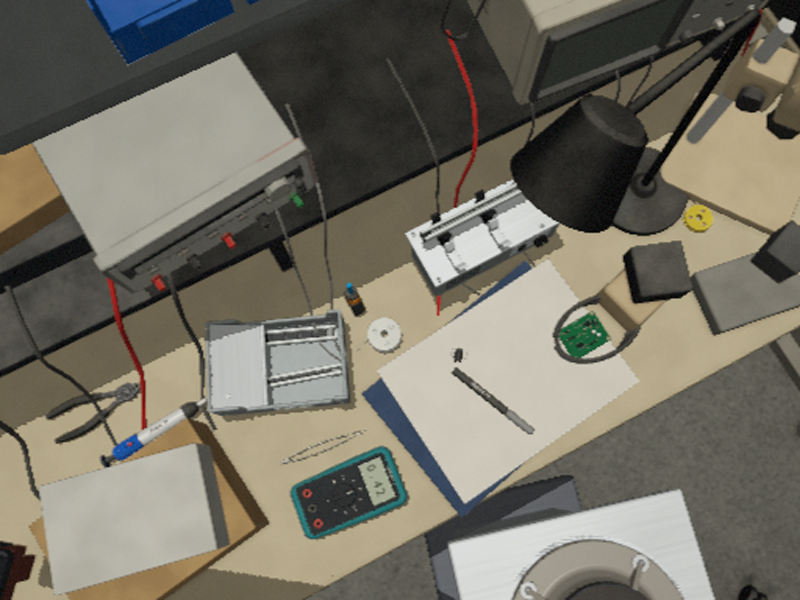

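View pics/scene.png

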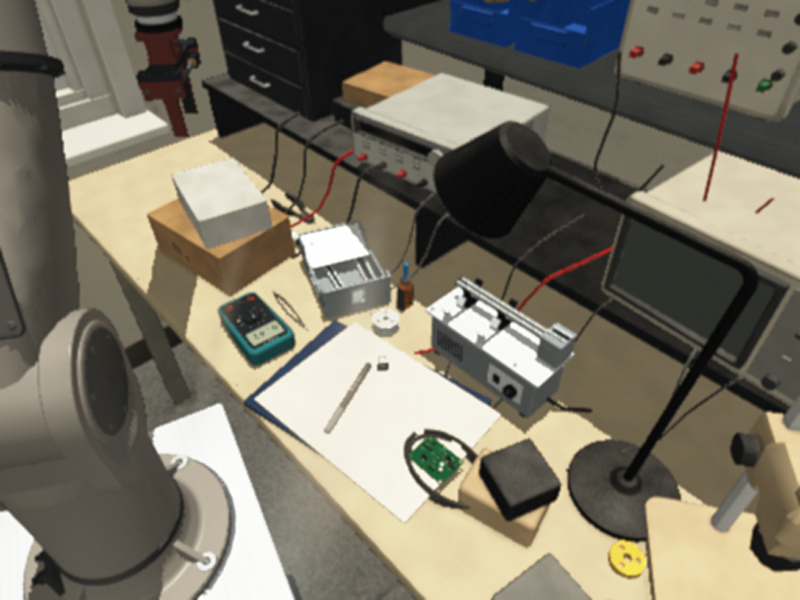

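Run:
```python
from h import *
z=np.load("top.npz"); im,W=z["im"],z["W"]
a=cv2.resize(im[190:275,125:235],(800,618),interpolation=cv2.INTER_CUBIC)[:300*2]
f=cv2.resize(im[110:190,250:365],(800,556),interpolation=cv2.INTER_CUBIC)
c=np.vstack([cv2.resize(a,(400,300)),np.zeros((0,400,3),np.uint8)])
cv2.imwrite("pics/c1.png",np.vstack([cv2.resize(im[195:270,125:235],(440,300),interpolation=cv2.INTER_CUBIC),cv2.resize(im[112:187,255:365],(440,300),interpolation=cv2.INTER_CUBIC)]))
def rect(m,name):
    n,l,st,ce=cv2.connectedComponentsWithStats(m.astype(np.uint8)); i=1+np.argmax(st[1:,4]); P=W[l==i][:,:2].astype(np.float32)
    r=cv2.minAreaRect(P*1000); print(name,len(P),np.round(r[0],1),np.round(r[1],1),round(r[2],2), np.round(cv2.boxPoints(r)).tolist())
roi=lambda u0,u1,v0,v1:(lambda m:(m.__setitem__((slice(v0,v1),slice(u0,u1)),True),m)[1])(np.zeros(W.shape[:2],bool))
rect(roi(250,370,105,195)&(abs(W[...,2]-.09)<.006),"plate")
rect(roi(120,235,190,275)&(W[...,2]>.006)&(W[...,2]<.075),"bin")
rect(roi(230,262,195,230)&(W[...,2]>.012),"reel")
m=roi(215,240,175,205)&(W[...,2]>.04); rect(m,"flux")
m=roi(290,430,50,160)&(W[...,2]>.16); rect(m,"lamp"); print("lamp z",np.percentile(W[m][:,2],[0,2,50,98]))
m=roi(235,430,100,195)&(W[...,2]>.095)&(W[...,2]<.15)
print("highs",[ (round(h,3),int((abs(W[m][:,2]-h)<.002).sum())) for h in np.arange(.096,.15,.004)])
```

```text
plate 2067 [533.   27.1] [ 84.1 185. ] 15.36 [[468.0, 105.0], [517.0, -73.0], [598.0, -51.0], [549.0, 127.0]]
bin 4008 [437.2 345.2] [220.6 148.1] 85.45 [[355.0, 241.0], [502.0, 229.0], [520.0, 449.0], [372.0, 461.0]]
reel 336 [351.5 198.3] [ 45.6 219. ] 79.44 [[240.0, 196.0], [455.0, 156.0], [463.0, 201.0], [248.0, 241.0]]
flux 116 [372.7 199.7] [265.2  20.9] 6.14 [[240.0, 196.0], [242.0, 175.0], [506.0, 203.0], [503.0, 224.0]]
lamp 5469 [392.3  49.5] [108.1 419.3] 53.77 [[191.0, 130.0], [529.0, -118.0], [593.0, -31.0], [255.0, 217.0]]
lamp z [0.16025573 0.17546184 0.40441412 0.43709079]
highs [(np.float64(0.096), 570), (np.float64(0.1), 223), (np.float64(0.104), 54), (np.float64(0.108), 51), (np.float64(0.112), 96), (np.float64(0.116), 237), (np.float64(0.12), 186), (np.float64(0.124), 253), (np.float64(0.128), 58), (np.float64(0.132), 16), (np.float64(0.136), 55), (np.float64(0.14), 56), (np.float64(0.144), 58), (np.float64(0.148), 274)]
```

View pics/c1.png

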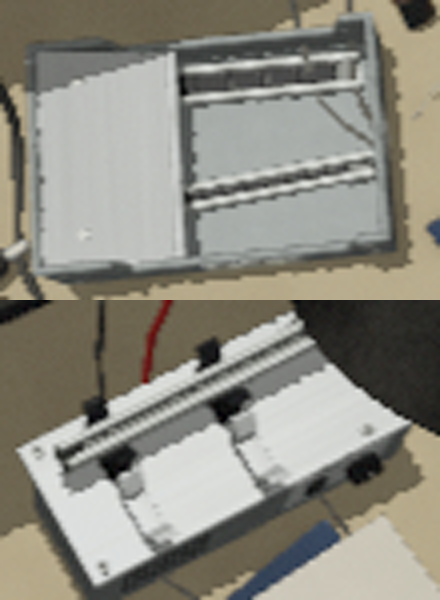

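Run:
```python
from h import *
for n in("top","scene"):
    z=np.load(n+".npz"); W=z["W"][z["d"]>0]
    yaw=np.radians(-74.6); dx=np.array([np.cos(yaw),np.sin(yaw)]); L=np.array([-dx[1],dx[0]]); o=np.array([.533,.015])
    q=W[:,:2]-o; F=np.c_[q@dx,q@L,W[:,2]]
    m=(abs(F[:,0])<.3)&(abs(F[:,1])<.25)&(F[:,2]>.16)
    print(n)
    for a in np.arange(-.3,.3,.05):
        k=m&(F[:,0]>=a)&(F[:,0]<a+.05)
        if k.sum()>3: print(round(a,2),k.sum(),"y",np.round(np.percentile(F[k,1],[1,99]),3),"z",np.round(np.percentile(F[k,2],[1,50,99]),3))
    if n=="top":
        d=z["d"];WW=z["W"];im=z["im"]
        v,u=np.mgrid[:384,:512]
        def rect(m,nm):
            k,l,st,ce=cv2.connectedComponentsWithStats((m&(d>0)).astype(np.uint8)); i=1+np.argmax(st[1:,4]); P=WW[l==i]
            r=cv2.minAreaRect((P[:,:2]*1000).astype(np.float32)); print(nm,len(P),np.round(r[0],1),np.round(r[1],1),np.round(cv2.boxPoints(r)).tolist(),"zmax",P[:,2].max())
        R=lambda a,b,c,e:(u>=a)&(u<b)&(v>=c)&(v<e); Z=WW[...,2]
        rect(R(120,235,190,275)&(Z>.012)&(Z<.075),"bin"); rect(R(230,262,195,230)&(Z>.012),"reel"); rect(R(215,240,175,205)&(Z>.03)&(Z<.12),"flux")
# tube in bin endpoints in crop -> px
for uv,z in [((192,197),.012),((375,165),.012),((190,80),.012),((360,67),.012),((30,268),.059),((395,245),.059),((370,15),.059),((27,45),.059)]:
    print(uv,np.round(atz("top",(125+uv[0]/4,195+uv[1]/4),z),3))
for uv,z in [((67,457),.12),((305,330),.12)]:
    print(uv,np.round(atz("top",(255+uv[0]/4,112+(uv[1]-300)/4),z),3))
```

```text
top
-0.3 4308 y [0.106 0.249] z [0.176 0.252 0.437]
-0.25 3958 y [0.103 0.247] z [0.175 0.251 0.436]
-0.2 1499 y [0.114 0.238] z [0.164 0.376 0.402]
-0.15 361 y [0.19  0.202] z [0.367 0.38  0.391]
-0.1 21 y [0.191 0.192] z [0.368 0.37  0.375]
-0.05 2530 y [-0.12   0.206] z [0.165 0.396 0.421]
-0.0 2707 y [-0.122  0.177] z [0.166 0.421 0.438]
0.05 2444 y [-0.084  0.217] z [0.168 0.257 0.421]
0.1 1788 y [-0.043  0.242] z [0.177 0.305 0.399]
0.15 1360 y [-0.032  0.107] z [0.184 0.271 0.389]
0.2 1063 y [-0.02   0.094] z [0.181 0.249 0.379]
0.25 1220 y [-0.021  0.09 ] z [0.168 0.243 0.369]
bin 3334 [439.8 344. ] [217.8 147.6] [[354.0, 245.0], [500.0, 227.0], [526.0, 443.0], [379.0, 461.0]] zmax 0.0658824460035022
reel 333 [436.8 181.2] [45.  44.2] [[409.0, 195.0], [422.0, 153.0], [465.0, 167.0], [451.0, 209.0]] zmax 0.02403952212915546
flux 126 [489.7 212.4] [26.8 17.5] [[474.0, 216.0], [480.0, 200.0], [505.0, 209.0], [499.0, 225.0]] zmax 0.09625435338778446
scene
-0.3 1422 y [0.105 0.244] z [0.169 0.25  0.436]
-0.25 1113 y [0.103 0.243] z [0.165 0.381 0.447]
-0.2 902 y [0.191 0.246] z [0.357 0.405 0.456]
-0.15 816 y [0.191 0.219] z [0.357 0.396 0.436]
-0.1 1051 y [0.19  0.248] z [0.357 0.399 0.465]
-0.05 1326 y [-0.122  0.24 ] z [0.164 0.39  0.49 ]
-0.0 4613 y [-0.122  0.226] z [0.167 0.409 0.497]
0.05 3961 y [-0.093  0.23 ] z [0.188 0.41  0.507]
0.1 5705 y [-0.043  0.238] z [0.18  0.387 0.515]
0.15 5629 y [-0.031  0.245] z [0.173 0.358 0.513]
0.2 3580 y [-0.02   0.244] z [0.168 0.308 0.391]
0.25 3557 y [-0.022  0.174] z [0.165 0.27  0.365]
(192, 197) [0.405 0.345 0.012]
(375, 165) [0.401 0.246 0.012]
(190, 80) [0.468 0.335 0.012]
(360, 67) [0.455 0.244 0.012]
(30, 268) [0.379 0.422 0.059]
(395, 245) [0.351 0.242 0.059]
(370, 15) [0.471 0.231 0.059]
(27, 45) [0.493 0.407 0.059]
(67, 457) [0.527 0.105 0.12 ]
(305, 330) [ 0.567 -0.028  0.12 ]
```

Run:
```python
from h import *
yaw=np.radians(-74.6); dx=np.array([np.cos(yaw),np.sin(yaw)]); L=np.array([-dx[1],dx[0]]); o=np.array([.533,.015])
for n,(a,b,c,e) in (("top",(325,418,58,150)),("scene",(276,356,75,154))):
    z=np.load(n+".npz"); d=z["d"][c:e,a:b]; W=z["W"][c:e,a:b][d>0]; g=z["im"][c:e,a:b].max(-1)[d>0]
    m=(g<75)&(W[:,2]>.14); P=W[m]; F=np.c_[(P[:,:2]-o)@dx,(P[:,:2]-o)@L,P[:,2]]
    print(n,len(F))
    for lo in np.arange(.14,.52,.03):
        k=(F[:,2]>=lo)&(F[:,2]<lo+.03)
        if k.sum()>5: print(round(lo,2),k.sum(),"fx",np.round(np.percentile(F[k,0],[1,50,99]),3),"fy",np.round(np.percentile(F[k,1],[1,50,99]),3))
```

```text
top 5816
0.14 498 fx [0.073 0.106 0.182] fy [0.084 0.096 0.13 ]
0.17 78 fx [0.089 0.106 0.139] fy [0.089 0.092 0.116]
0.2 11 fx [0.098 0.1   0.104] fy [0.091 0.093 0.097]
0.35 294 fx [-0.043 -0.001  0.032] fy [-0.125 -0.117 -0.024]
0.38 2484 fx [-0.044 -0.016  0.093] fy [-0.115 -0.083 -0.028]
0.41 2451 fx [-0.013  0.017  0.062] fy [-0.097 -0.068 -0.028]
scene 4927
0.14 1042 fx [-0.243 -0.099 -0.03 ] fy [0.09  0.18  0.393]
0.23 13 fx [-0.243 -0.216 -0.2  ] fy [0.11  0.119 0.316]
0.32 271 fx [0.024 0.045 0.055] fy [-0.12  -0.095 -0.058]
0.35 932 fx [-0.017  0.036  0.064] fy [-0.124 -0.109 -0.059]
0.38 1532 fx [-0.034  0.035  0.077] fy [-0.115 -0.097 -0.038]
0.41 1135 fx [-0.004  0.037  0.064] fy [-0.097 -0.079 -0.03 ]
```

```bash
python3 -m jog '{"gripper":[0,0,0,0,0,0,0,0],"dp":[[0.4,-0.98,0.2],[0.4,-0.98,0.2],[0.4,-0.98,0.2],[0.4,-0.98,0.2],[0.5,-0.98,0.2],[0.5,-0.98,0.2],[0.5,-0.98,0.1],[0.5,-0.98,0]],"rotation":[[0,0,-0.67],[0,0,-0.67],[0,0,-0.67],[0,0,-0.67],[0,0,-0.67],[0,0,-0.67],[0,0,-0.67],[0,0,-0.67]]}' 40 && python3 -m jog '{"gripper":[0,0,0,0,0,0],"dp":[[0.5,-0.98,0],[0.5,-0.98,0],[0.5,-0.98,0],[0.5,-0.98,0],[0.5,-0.98,0],[0,0,0]],"rotation":[[0,0,-0.67],[0,0,-0.67],[0,0,-0.67],[0,0,-0.66],[0,0,-0.66],[0,0,0]]}'
python3 - <<'E'
from h import *
for n in("wrist","scene"):
    im,d,W=cloud(n); np.savez(f"{n}1.npz",im=im,d=d,W=W,cam=np.array(cam(n),dtype=object),allow_pickle=True); cv2.imwrite(f"pics/{n}1.png",im)
a=cv2.imread("pics/wrist1.png");b=cv2.imread("pics/scene1.png")[60:300]
cv2.imwrite("pics/m1.png",np.vstack([a,b[:216]]))
print(cam("wrist"))
E
```

```text
time: 1.1
position: [0.4035, 0.3084, 0.2748]
ee_rot: [0.0, 0.461, 0.888, 0.0]
wrist_force: [-0.2, -0.6, 0.2]
opening: 0.088
time: 1.85
position: [0.5039, 0.11, 0.2746]
ee_rot: [0.0, 0.609, 0.793, -0.0]
wrist_force: [-0.4, 0.5, -0.0]
opening: 0.0882Traceback (most recent call last):
  File "<stdin>", line 3, in <module>
ValueError: could not broadcast input array from shape (3,3) into shape (3,)
```

```bash
cat > snap.py <<'E'
import sys
from h import *
def snap(n,tag):
    K,R,t=cam(n); im,d,W=cloud(n); np.savez(f"{n}{tag}.npz",im=im,d=d,W=W,K=K,R=R,t=t); return im
if __name__=="__main__":
    tag=sys.argv[1]; ims=[snap(n,tag) for n in sys.argv[2:]]
    cv2.imwrite(f"pics/m{tag}.png",ims[0] if len(ims)==1 else np.vstack([ims[0],ims[1][60:276]]))
E
python3 snap.py 1 wrist scene
```

```text
(no output)
```

View pics/m1.png

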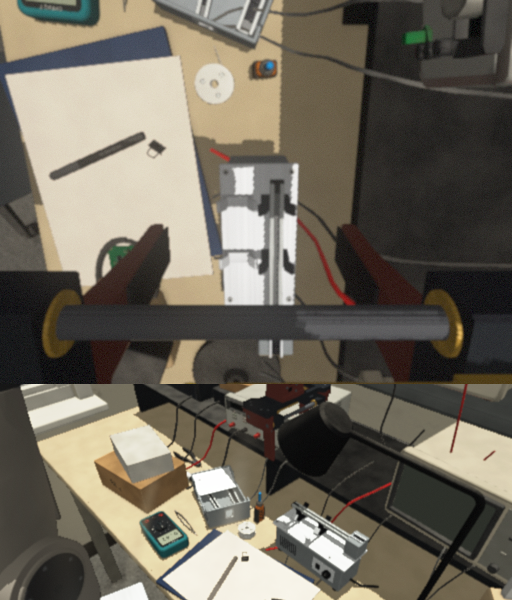

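Run:
```python
from h import *
z=np.load("wrist1.npz"); d,W,im=z["d"],z["W"],z["im"]; v,u=np.mgrid[:384,:512]
print("cam pos",-z["R"].T@z["t"], "R",z["R"].round(3).tolist())
def rect(m,nm):
    k,l,st,ce=cv2.connectedComponentsWithStats((m&(d>0)).astype(np.uint8)); i=1+np.argmax(st[1:,4]); P=W[l==i]
    r=cv2.minAreaRect((P[:,:2]*1000).astype(np.float32)); print(nm,len(P),np.round(r[0],1),np.round(r[1],1),np.round(cv2.boxPoints(r),1).tolist(),"z",np.percentile(P[:,2],[2,50,98]).round(4))
R=lambda a,b,c,e:(u>=a)&(u<b)&(v>=c)&(v<e); Z=W[...,2]
rect(R(205,310,150,358)&(Z>.08)&(Z<.15),"feeder"); 
rect(R(205,310,150,303)&(abs(Z-.09)<.006),"plate")
m=R(262,290,170,302)&(Z>.109)&(Z<.124); rect(m,"tube")
rect(R(262,290,340,358)&(Z>.125)&(Z<.15),"head")
rect(R(185,245,55,110)&(Z>.012)&(Z<.03),"reel"); rect(R(245,285,50,85)&(Z>.03),"flux")
# arm
a=np.load("scene.npz"); b=np.load("scene1.npz"); m=(b["d"]>0)&((a["d"]-b["d"]>.02)|(a["d"]==0))
P=b["W"][m]; P=P[(P[:,2]>.15)&(P[:,0]>.2)]
for lo in np.arange(.15,.8,.05):
    k=(P[:,2]>=lo)&(P[:,2]<lo+.05)
    if k.sum()>5: print(round(lo,2),k.sum(),"x",np.percentile(P[k,0],[1,50,99]).round(3),"y",np.percentile(P[k,1],[1,50,99]).round(3))
```

```text
cam pos [0.48217264 0.18833843 0.43669785] R [[0.966, 0.26, -0.001], [0.25, -0.926, 0.284], [0.073, -0.274, -0.959]]
feeder 10567 [530.2  34.7] [ 85.9 172. ] [[465.79998779296875, 105.9000015258789], [512.0, -59.70000076293945], [594.7000122070312, -36.599998474121094], [548.4000244140625, 129.0]] z [0.089  0.091  0.1258]
plate 3339 [531.  36.] [ 84.  169.8] [[467.3999938964844, 106.19999694824219], [513.7999877929688, -57.20000076293945], [594.5999755859375, -34.20000076293945], [548.2000122070312, 129.1999969482422]] z [0.0886 0.0904 0.093 ]
tube 2050 [545.7  44.9] [ 29.4 139.5] [[511.6000061035156, 107.4000015258789], [551.7000122070312, -26.100000381469727], [579.9000244140625, -17.700000762939453], [539.7000122070312, 115.9000015258789]] z [0.1117 0.1215 0.1236]
head 429 [577.1 -66.8] [30.  23.9] [[559.2999877929688, -59.70000076293945], [566.0999755859375, -82.5999984741211], [594.9000244140625, -74.0], [588.0, -51.099998474121094]] z [0.1314 0.1331 0.1372]
reel 1180 [436.2 182.7] [45.2 45.3] [[405.1000061035156, 175.39999389648438], [443.6000061035156, 151.60000610351562], [467.3999938964844, 189.89999389648438], [428.8999938964844, 213.8000030517578]] z [0.0183 0.0203 0.0221]
flux 433 [489.5 213.1] [27.  17.8] [[473.8999938964844, 217.3000030517578], [479.5, 200.5], [505.1000061035156, 208.89999389648438], [499.6000061035156, 225.8000030517578]] z [0.0334 0.0606 0.0936]
0.15 36 x [0.246 0.669 0.954] y [-0.351  0.157  1.048]
0.2 46 x [0.267 0.656 0.954] y [-0.39   0.293  1.237]
0.25 137 x [0.256 0.454 0.693] y [-0.293  0.097  1.206]
0.3 230 x [0.445 0.452 0.801] y [-0.18   0.092  0.685]
0.35 2209 x [0.412 0.463 0.725] y [-0.017  0.096  0.151]
0.4 1122 x [0.458 0.473 0.758] y [-0.037  0.093  0.137]
0.45 1371 x [0.464 0.484 0.728] y [0.072 0.085 0.13 ]
0.5 698 x [0.465 0.483 0.531] y [0.075 0.083 0.127]
```

```bash
python3 -m jog '{"gripper":[0.55,0.55,0.55,0.55,0.55,0.55],"dp":[[0.2,-0.3,0],[0.2,-0.3,-0.5],[0.2,-0.3,-0.7],[0.2,-0.3,-0.7],[0.2,-0.28,-0.7],[0,0,0]],"rotation":[[0,0,0.14],[-0.8,-0.23,0],[-0.8,-0.23,0],[-0.8,-0.23,0],[-0.8,-0.23,0],[0,0,0]]}' && python3 snap.py 2 wrist scene; python3 -c "
from h import *
s=manip.read_state();R=__import__('scipy.spatial.transform',fromlist=['Rotation']).Rotation.from_quat(np.roll(s['ee_rot'],-1)).as_matrix();print(s['position'],R.round(3),np.round(s['joint_pos'],2))"
```

```text
time: 2.75
position: [0.541, 0.0568, 0.1684]
ee_rot: [0.137, 0.589, 0.789, -0.106]
wrist_force: [0.6, 0.5, 0.4]
opening: 0.0393
[0.54288258 0.05570454 0.17110336] [[-0.263  0.96   0.094]
 [ 0.903  0.279 -0.327]
 [-0.34  -0.001 -0.94 ]] [-0.83  0.36  0.5   1.98  0.23  0.88 -0.22]
```

View pics/m2.png

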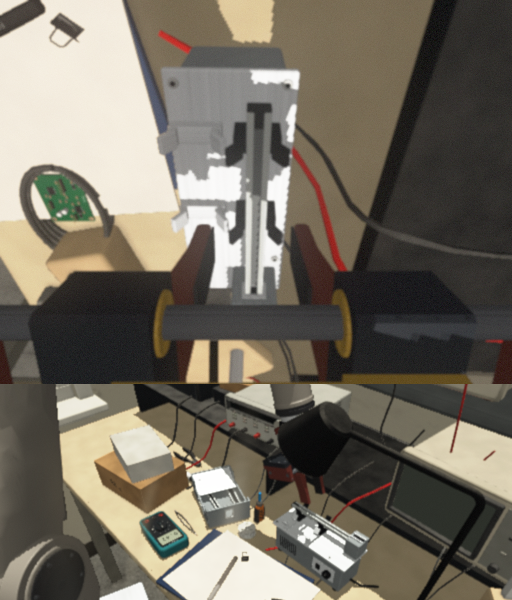

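```bash
python3 -m jog '{"gripper":[0.55,0.55,0.55,0.55,1,1,1,1],"dp":[[0.03,-0.1,-0.55],[0,0,-0.55],[0,0,-0.5],[0,0,0],[0,0,0],[0,0,0],[0,0,0],[0,0,0]],"rotation":[[0,0,0],[0,0,0],[0,0,0],[0,0,0],[0,0,0],[0,0,0],[0,0,0],[0,0,0]]}' 20; python3 -c "
from h import *
print(manip.read_state()['position'])"
```

```text
time: 3.85
position: [0.5446, 0.0507, 0.1074]
ee_rot: [0.139, 0.592, 0.787, -0.104]
wrist_force: [-0.9, -0.0, 6.6]
opening: 0.0136
[0.54463646 0.0507244  0.10738713]
```

```bash
python3 -m jog '{"gripper":[1,1,1,1,1,1,1,1],"dp":[[0,0,0.4],[0,0,0.5],[-0.48,-0.135,0],[-0.48,-0.135,0],[0,0,0],[0,0,-0.5],[0,0,-0.4],[0,0,0]],"rotation":[[0,0,0],[0,0,0],[0,0,0],[0,0,0],[0,0,0],[0,0,0],[0,0,0],[0,0,0]]}' 20 &&  python3 snap.py 3 wrist
```

```text
time: 4.85
position: [0.5061, 0.0398, 0.1063]
ee_rot: [0.138, 0.592, 0.787, -0.105]
wrist_force: [0.4, 0.4, 0.6]
opening: 0.0138
```

```bash
python3 -m jog '{"gripper":[1,1,0.6,0.6,0.6,0.6,0.6],"dp":[[0,0,-0.25],[0,0,0],[0,0,0],[0,0,0],[0,0,0],[0,0,0.8],[0,0,1]],"rotation":[[0,0,0],[0,0,0],[0,0,0],[0,0,0],[0,0,0],[0,0,0],[0,0,0]]}' 20 && python3 -m jog '{"gripper":[0.6,0.6,0.6,0.6,0.6,0.6],"dp":[[-0.2,0.9,0.8],[-0.3,1,0.6],[-0.3,1,0],[-0.3,1,0],[-0.3,1,0],[0,0,0]],"rotation":[[0.8,0.23,0],[0.8,0.23,0],[0.8,0.23,0],[0.8,0.23,0],[0,0,0],[0,0,0]]}' && python3 snap.py 4 wrist
python3 - <<'E'
from h import *
print(manip.read_state()['position'])
z=np.load("wrist4.npz");W=z["W"];d=z["d"]
o=np.array([.5333,.0168]);dx=np.array([.2731,-.962]);L=np.array([.962,.2731])
P=W[d>0];F=np.c_[(P[:,:2]-o)@dx,(P[:,:2]-o)@L,P[:,2]]
k=(abs(F[:,0]+.032)<.022)&(abs(F[:,1]+.02)<.02)&(F[:,2]>.098)
print(k.sum(),np.percentile(F[k],[2,50,98],axis=0).round(4))
E
```

```text
time: 5.78
position: [0.5052, 0.0395, 0.1691]
ee_rot: [0.138, 0.592, 0.787, -0.105]
wrist_force: [0.8, 0.5, 0.3]
opening: 0.0353
time: 6.52
position: [0.4486, 0.2387, 0.2247]
ee_rot: [-0.0, 0.599, 0.801, 0.0]
wrist_force: [-1.1, -0.2, -0.6]
opening: 0.0353
[0.44928315 0.23673215 0.22461228]
322 [[-0.0536 -0.0271  0.1024]
 [-0.0383 -0.0209  0.1098]
 [-0.0191 -0.0147  0.1115]]
```

View pics/m4.png

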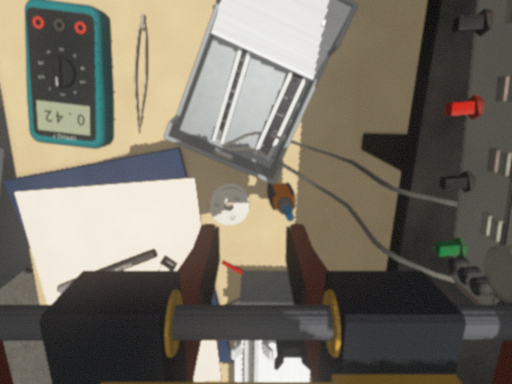

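Run:
```python
from h import *
z=np.load("wrist4.npz");W=z["W"];d=z["d"];im=z["im"]; v,u=np.mgrid[:384,:512]; Z=W[...,2]
reg=(d>0)&(u>155)&(u<365)&(v<190)
def rect(m,nm):
    k,l,st,ce=cv2.connectedComponentsWithStats(m.astype(np.uint8)); i=1+np.argmax(st[1:,4]); P=W[l==i]
    r=cv2.minAreaRect((P[:,:2]*1000).astype(np.float32)); print(nm,len(P),np.round(r[0],1),np.round(r[1],1),np.round(cv2.boxPoints(r),1).tolist(),np.percentile(P[:,2],[2,50,98]).round(4))
rect(reg&(Z>.02)&(Z<.07),"bin>20")
rect(reg&(v>100)&(Z>.053)&(Z<.066),"frontrim")
rect(reg&(v>100)&(Z>.035)&(Z<.066),"frontwall")
cv2.imwrite("pics/c4.png",cv2.resize(im[40:200,155:315],(800,800),interpolation=cv2.INTER_CUBIC)[:600+200][::1][100:700])
```

```text
bin>20 10913 [429.6 310.1] [173.9 168.5] [[324.6000061035156, 370.29998779296875], [366.20001220703125, 207.0], [534.7000122070312, 250.0], [493.1000061035156, 413.29998779296875]] [0.0233 0.0402 0.062 ]
frontrim 788 [415.  249.6] [ 20.2 119.7] [[354.3999938964844, 246.6999969482422], [473.20001220703125, 232.39999389648438], [475.70001220703125, 252.39999389648438], [356.79998779296875, 266.79998779296875]] [0.0536 0.0612 0.063 ]
frontwall 1624 [419.1 283.5] [ 88.5 119.8] [[354.29998779296875, 246.6999969482422], [473.20001220703125, 232.39999389648438], [483.79998779296875, 320.20001220703125], [364.8999938964844, 334.5]] [0.0361 0.0523 0.0628]
```

View pics/c4.png

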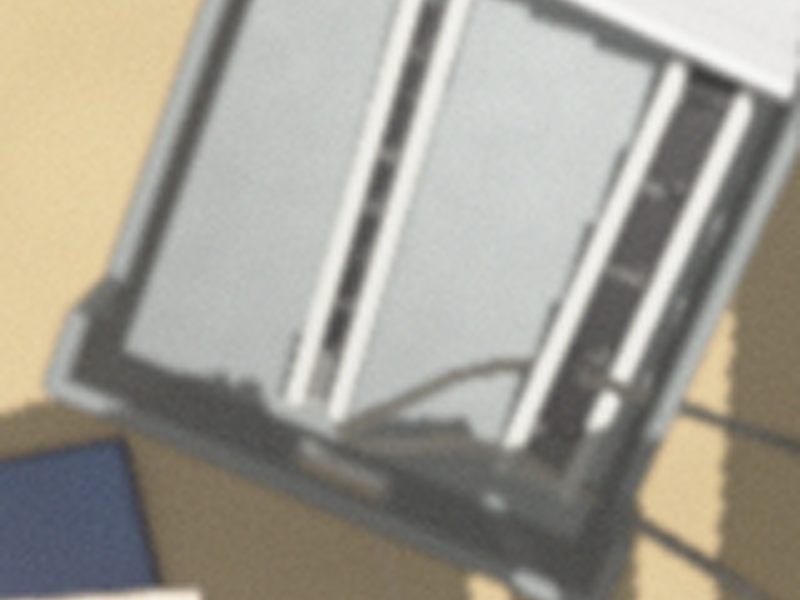

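Run:
```python
from h import *
z=np.load("wrist4.npz");K,R,t=z["K"],z["R"],z["t"];C=-R.T@t
def at(u,v,zz):
    r=R.T@np.linalg.inv(K)@np.array([u,v,1.]); return C+r*(zz-C[2])/r[2]
o=np.array([.4244,.328]);bx=np.array([-.1195,-.9928]);by=np.array([.9928,-.1195])
def b(p): q=p[:2]-o; return np.round([q@bx,q@by],4)
for n,px,py,zz in [("front",316,410,.013),("back",433,2,.013),("slotmark",345,467,.059),("frontL",293,403,.013),("frontR",340,418,.013),("wideF",555,440,.013),("fcornR",55,395,.059),("fcornL",570,590,.059)]:
    p=at(155+px/5,60+py/5,zz); print(n,p.round(4),b(p))
print("reel",b(np.array([.4362,.1827])),"flux",b(np.array([.4895,.2131])))
```

```text
front [0.4049 0.2502 0.013 ] [ 0.0796 -0.0101]
back [0.4066 0.3397 0.013 ] [-0.0095 -0.0191]
slotmark [0.4158 0.2488 0.059 ] [0.0797 0.001 ]
frontL [0.3995 0.2503 0.013 ] [ 0.0801 -0.0154]
frontR [0.4105 0.25   0.013 ] [ 0.0791 -0.0045]
wideF [0.458  0.2588 0.013 ] [0.0646 0.0417]
fcornR [0.3578 0.2465 0.059 ] [ 0.0889 -0.0564]
fcornL [0.4659 0.2373 0.059 ] [0.085  0.0521]
reel [0.1428 0.0291] flux [0.1063 0.0784]
```

```bash
python3 -m jog '{"gripper":[0.6,0.6,0.6,0.6,0.6,0.6],"dp":[[-0.27,0.4,-0.3],[-0.27,0.4,-0.7],[-0.27,0.4,-0.9],[-0.28,0.38,-0.8],[0,0,-0.5],[0,0,0]],"rotation":[[0,0,-0.73],[0,0,-0.73],[0,0,-0.73],[0,0,-0.73],[0,0,0],[0,0,0]]}' 30; python3 -c "
from h import *
print(manip.read_state()['position'])"
```

```text
time: 7.32
position: [0.4058, 0.2971, 0.0956]
ee_rot: [0.0, 0.716, 0.698, -0.002]
wrist_force: [0.1, -0.8, 0.1]
opening: 0.0353
[0.40582993 0.29713333 0.0955667 ]
```

```bash
python3 -m jog '{"gripper":[0.6,0.6,0.6,0.6,1,1,1,1],"dp":[[0,0.06,-0.8],[0,0,-0.8],[0,0,-0.6],[0,0,0],[0,0,0],[0,0,0],[0,0,0],[0,0,0]],"rotation":[[0,0,0],[0,0,0],[0,0,0],[0,0,0],[0,0,0],[0,0,0],[0,0,0],[0,0,0]]}' 30; python3 -c "
from h import *
print(manip.read_state()['position'])"
```

```text
time: 8.32
position: [0.4069, 0.3018, 0.0097]
ee_rot: [-0.0, 0.716, 0.699, 0.001]
wrist_force: [-0.2, -1.1, 8.4]
opening: 0.0134
[0.40685552 0.30184338 0.00974197]
```

```bash
python3 -m jog '{"gripper":[1,1,1,1,1,1,1],"dp":[[0,0,0.17],[0,0,0.17],[0,0,0.16],[0,0,0],[0.18,-0.02,0],[0.17,-0.02,0],[0,0,0]],"rotation":[[-0.47,0.01,0],[-0.47,0.01,0],[-0.47,0.01,0],[0,0,0],[0,0,-0.48],[0,0,-0.48],[0,0,0]]}' && python3 snap.py 5 wrist scene; python3 -c "
from h import *
print(manip.read_state()['position'])"
```

```text
time: 9.2
position: [0.4214, 0.2989, 0.0287]
ee_rot: [0.049, 0.749, 0.659, -0.055]
wrist_force: [-1.1, 0.4, -1.1]
opening: 0.0137
[0.42035814 0.29924519 0.02850284]
```

View pics/m5.png

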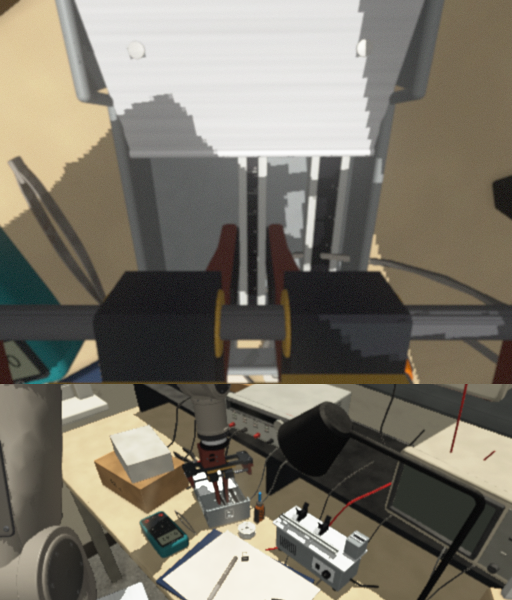

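```bash
python3 -m jog '{"gripper":[1,1,1,1,1,1],"dp":[[-0.03,-0.25,0],[-0.03,-0.3,0.04],[-0.03,-0.3,0.04],[-0.03,-0.23,0],[0,0,0],[0,0,0]],"rotation":[[0,0,0],[0,0,0],[0,0,0],[0,0,0],[0,0,0],[0,0,0]]}' && python3 snap.py 6 scene top
python3 - <<'E'
from h import *
print(manip.read_state()['position'])
o=np.array([.4244,.328]);bx=np.array([-.1195,-.9928]);by=np.array([.9928,-.1195])
print((manip.read_state()['position'][:2]-o)@bx)
for n in("scene","top"):
    z=np.load(n+"6.npz");P=z["W"][z["d"]>0];q=P[:,:2]-o;F=np.c_[q@bx,q@by,P[:,2]]
    k=(F[:,0]>.092)&(F[:,0]<.14)&(abs(F[:,1])<.015)&(F[:,2]>.022)&(F[:,2]<.06);print(n,k.sum(),np.percentile(F[k],[1,50,99],axis=0).round(3).tolist() if k.sum() else 0)
E
```

```text
time: 10.05
position: [0.4155, 0.2569, 0.0319]
ee_rot: [0.049, 0.748, 0.66, -0.055]
wrist_force: [0.4, 0.1, 0.6]
opening: 0.0135
[0.41545984 0.257049   0.03182896]
0.07150850059140353
scene 56 [[0.095, -0.008, 0.03], [0.112, -0.001, 0.039], [0.125, 0.006, 0.043]]
top 119 [[0.092, -0.008, 0.024], [0.109, -0.0, 0.039], [0.132, 0.01, 0.046]]
```

```bash
python3 -m jog '{"gripper":[0.66,0.66,0.66,0.66,0.66,0.66,0.66],"dp":[[0,0,0],[0,0,0],[0,0,0.7],[0,0,0.8],[-0.06,-0.45,0],[-0.05,-0.46,0],[0,0,0]],"rotation":[[0,0,0],[0,0,0],[0,0,0],[0,0,0],[0,0,0],[0,0,0],[0,0,0]]}' && python3 snap.py 7 scene
python3 - <<'E'
from h import *
p=manip.read_state()['position'];print(p)
o=np.array([.4244,.328]);bx=np.array([-.1195,-.9928]);by=np.array([.9928,-.1195])
print((p[:2]-o)@bx,(p[:2]-o)@by)
for n in("scene",):
    z=np.load(n+"7.npz");P=z["W"][z["d"]>0];q=P[:,:2]-o;F=np.c_[q@bx,q@by,P[:,2]]
    k=(F[:,0]>.092)&(F[:,0]<.14)&(abs(F[:,1])<.015)&(F[:,2]>.022)&(F[:,2]<.055);print(n,k.sum(),np.percentile(F[k],[1,50,99],axis=0).round(3).tolist() if k.sum() else 0)
E
```

```text
time: 11.02
position: [0.41, 0.2174, 0.0911]
ee_rot: [0.049, 0.749, 0.659, -0.057]
wrist_force: [0.2, 0.5, 0.1]
opening: 0.0302
[0.41036916 0.21879825 0.09118244]
0.11009218474190906 -0.000880203992981287
scene 61 [[0.093, -0.008, 0.022], [0.112, -0.0, 0.03], [0.133, 0.013, 0.035]]
```

```bash
python3 -m jog '{"gripper":[0.66,0.66,0.66,1,1,1,1],"dp":[[0,0,-0.6],[0,0,-0.6],[0,0,-0.48],[0,0,0],[0,0,0],[0,0,0],[0,0,0]],"rotation":[[0,0,0],[0,0,0],[0,0,0],[0,0,0],[0,0,0],[0,0,0],[0,0,0]]}' 30 && python3 -m jog '{"gripper":[1,1,1,1,1,1],"dp":[[0,0,0.08],[-0.03,-0.24,0.03],[-0.03,-0.25,0.03],[-0.03,-0.25,0.03],[-0.03,-0.23,0.03],[0,0,0]],"rotation":[[0,0,0],[0,0,0],[0,0,0],[0,0,0],[0,0,0],[0,0,0]]}'; python3 snap.py 8 top
python3 - <<'E'
from h import *
p=manip.read_state()['position'];print(p)
o=np.array([.4244,.328]);bx=np.array([-.1195,-.9928]);by=np.array([.9928,-.1195])
print((p[:2]-o)@bx,(p[:2]-o)@by)
E
```

```text
time: 11.95
position: [0.4112, 0.2204, 0.0251]
ee_rot: [0.049, 0.748, 0.66, -0.055]
wrist_force: [0.2, 0.9, 0.0]
opening: 0.014
time: 12.7
position: [0.406, 0.1803, 0.0328]
ee_rot: [0.049, 0.748, 0.659, -0.055]
wrist_force: [0.0, -0.3, -0.3]
opening: 0.0137
[0.40623319 0.18108486 0.03273555]
0.14802828795618772 -0.0004796508412025274
```

```bash
python3 -m jog '{"gripper":[1,1,0.66,0.66,0.66,0.66,0.66,0.66],"dp":[[0.01,0.12,-0.03],[0,0,-0.05],[0,0,0],[0,0,0],[0,0,0.8],[0,0,0.7],[0.03,0.26,0],[0.03,0.26,0]],"rotation":[[0,0,0],[0,0,0],[0,0,0],[0,0,0],[0,0,0],[0,0,0],[-0.69,0.08,0],[-0.69,0.08,0]]}' 30 && python3 -m jog '{"gripper":[0.66,0.66,0.66],"dp":[[0,0,0],[0,0,0],[0,0,0]],"rotation":[[-0.69,0.08,0],[-0.69,0.08,0],[0,0,0]]}'; python3 snap.py 9 wrist scene;  python3 - <<'E'
from h import *
p=manip.read_state()['position'];print(p)
o=np.array([.4244,.328]);bx=np.array([-.1195,-.9928]);by=np.array([.9928,-.1195])
print((p[:2]-o)@bx,(p[:2]-o)@by)
for n in("scene","wrist"):
    z=np.load(n+"9.npz");P=z["W"][z["d"]>0];q=P[:,:2]-o;F=np.c_[q@bx,q@by,P[:,2]]
    for a in(.1,.11,.12,.13,.14,.15,.155,.16,.165):
        k=(abs(F[:,0]-a)<.005)&(abs(F[:,1])<.007)&(F[:,2]>.0)&(F[:,2]<.055);print(n,a,k.sum(),np.percentile(F[k],[5,50,95],axis=0)[:,1:].round(3).tolist() if k.sum() else 0)
E
```

```text
time: 13.75
position: [0.4094, 0.2072, 0.0902]
ee_rot: [0.098, 0.742, 0.654, -0.109]
wrist_force: [0.2, -0.1, -0.8]
opening: 0.0299
time: 14.12
position: [0.4089, 0.2081, 0.0889]
ee_rot: [0.145, 0.731, 0.647, -0.162]
wrist_force: [0.1, -0.1, -0.2]
opening: 0.0297
[0.40894233 0.2065469  0.08940852]
0.12242582890062327 -0.0008327254769000563
scene 0.1 14 [[-0.006, 0.0], [-0.001, 0.03], [0.005, 0.033]]
scene 0.11 12 [[-0.005, 0.018], [-0.001, 0.032], [0.004, 0.034]]
scene 0.12 13 [[-0.006, 0.0], [-0.002, 0.034], [0.006, 0.037]]
scene 0.13 15 [[-0.005, 0.0], [0.001, 0.036], [0.006, 0.038]]
scene 0.14 22 [[-0.005, 0.0], [0.002, 0.036], [0.006, 0.039]]
scene 0.15 16 [[-0.006, 0.012], [0.001, 0.034], [0.005, 0.041]]
scene 0.155 21 [[-0.007, 0.015], [-0.0, 0.034], [0.005, 0.042]]
scene 0.16 14 [[-0.007, 0.015], [-0.002, 0.034], [0.005, 0.041]]
scene 0.165 7 [[-0.006, 0.015], [-0.003, 0.016], [-0.0, 0.017]]
wrist 0.1 37 [[-0.005, 0.023], [-0.001, 0.03], [0.006, 0.032]]
wrist 0.11 164 [[-0.006, 0.032], [-0.001, 0.034], [0.004, 0.036]]
wrist 0.12 262 [[-0.007, 0.033], [-0.001, 0.035], [0.005, 0.037]]
wrist 0.13 255 [[-0.006, 0.035], [-0.001, 0.037], [0.005, 0.039]]
wrist 0.14 206 [[-0.007, 0.037], [-0.0, 0.039], [0.005, 0.041]]
wrist 0.15 179 [[-0.006, 0.034], [-0.001, 0.041], [0.005, 0.043]]
wrist 0.155 102 [[-0.006, 0.034], [-0.001, 0.036], [0.005, 0.043]]
wrist 0.16 13 [[-0.004, 0.034], [-0.001, 0.035], [0.001, 0.035]]
wrist 0.165 0 0
```

View pics/m9.png

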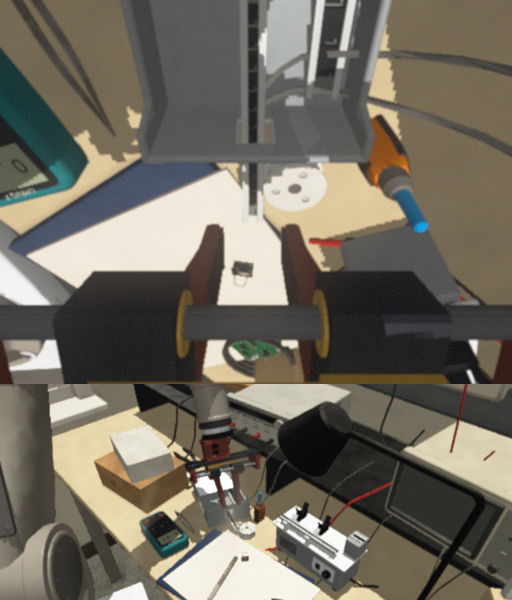

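Run:
```python
from h import *
a=np.load("scene.npz")
for n,p in(("scene5",(.42,.299,.0285)),("scene9",(.409,.2065,.089)),("scene2",(.543,.0557,.171))):
    b=np.load(n+".npz"); m=(b["d"]>0)&(a["d"]-b["d"]>.03); P=b["W"][m]-np.array(p)
    P=P[(abs(P[:,:2])<.5).all(1)]
    print(n)
    for lo in np.arange(.05,.8,.05):
        k=(P[:,2]>=lo)&(P[:,2]<lo+.05)
        if k.sum()>15: print(round(lo,2),k.sum(),"x",np.percentile(P[k,0],[2,50,98]).round(3),"y",np.percentile(P[k,1],[2,50,98]).round(3))
```

```text
scene5
0.05 387 x [-0.08   0.01   0.086] y [-0.272 -0.01   0.023]
0.1 1140 x [-0.086 -0.009  0.084] y [-0.026 -0.001  0.046]
0.15 545 x [-0.347 -0.02   0.031] y [-0.293 -0.003  0.04 ]
0.2 864 x [-0.412 -0.018  0.035] y [-0.383 -0.002  0.033]
0.25 891 x [-0.403 -0.015  0.036] y [-0.383  0.006  0.051]
0.3 1354 x [-0.352 -0.026  0.059] y [-0.275 -0.001  0.051]
0.35 1888 x [-0.339 -0.049  0.048] y [-0.267 -0.01   0.042]
0.4 2153 x [-0.326 -0.093  0.007] y [-0.257 -0.026  0.011]
0.45 1890 x [-0.312 -0.284 -0.04 ] y [-0.239 -0.207 -0.01 ]
0.5 1058 x [-0.301 -0.287 -0.268] y [-0.216 -0.199 -0.167]
scene9
0.05 655 x [-0.08   0.005  0.079] y [-0.007  0.019  0.071]
0.1 1248 x [-0.33  -0.008  0.085] y [-0.173  0.033  0.077]
0.15 718 x [-0.392 -0.009  0.037] y [-0.282  0.051  0.084]
0.2 911 x [-0.344 -0.002  0.043] y [-0.167  0.071  0.106]
0.25 1275 x [-0.338 -0.007  0.062] y [-0.165  0.091  0.135]
0.3 1639 x [-0.323 -0.017  0.067] y [-0.149  0.091  0.134]
0.35 1891 x [-0.31  -0.053  0.04 ] y [-0.135  0.079  0.125]
0.4 870 x [-0.299 -0.282 -0.042] y [-0.124 -0.096  0.084]
0.45 331 x [-0.29  -0.283 -0.275] y [-0.104 -0.091 -0.067]
scene2
0.05 699 x [-0.47  -0.094 -0.029] y [-0.074 -0.014  0.036]
0.1 669 x [-0.464 -0.097 -0.061] y [-0.071 -0.014  0.064]
0.15 591 x [-0.478 -0.061 -0.019] y [-0.063  0.026  0.077]
0.2 2112 x [-0.477 -0.059  0.001] y [-0.067  0.035  0.084]
0.25 3381 x [-0.485 -0.437 -0.004] y [-0.077 -0.039  0.112]
0.3 4727 x [-0.479 -0.428  0.004] y [-0.073 -0.042  0.109]
0.35 3102 x [-0.459 -0.43  -0.399] y [-0.062 -0.047 -0.007]
0.4 858 x [-0.441 -0.424 -0.398] y [-0.047 -0.039 -0.011]
```

```bash
python3 -m jog '{"gripper":[0.66,0.66,0.66,0.66,1,1,1,1],"dp":[[0,0.02,0],[0,0.02,-0.4],[0,0,-0.6],[0,0,-0.5],[0,0,0],[0,0,0],[0,0,0],[0,0,0.08]],"rotation":[[0.83,-0.1,0],[0.83,-0.1,0],[0,0,0],[0,0,0],[0,0,0],[0,0,0],[0,0,0],[0,0,0]]}' 45
python3 - <<'E'
from h import *
p=manip.read_state()['position'];print(p)
o=np.array([.4244,.328]);bx=np.array([-.1195,-.9928]);by=np.array([.9928,-.1195])
print((p[:2]-o)@bx,(p[:2]-o)@by)
E
```

```text
time: 15.22
position: [0.4091, 0.2087, 0.0331]
ee_rot: [0.088, 0.743, 0.656, -0.097]
wrist_force: [0.2, 0.2, -0.6]
opening: 0.013
[0.40909115 0.20871411 0.03313261]
0.12025643801123859 -0.0009439667948561856
```

```bash
python3 -m jog '{"gripper":[1,1,1,1,1,1,1],"dp":[[-0.06,-0.5,0.08],[-0.09,-0.745,0.13],[-0.09,-0.745,0.13],[-0.09,-0.745,0.13],[-0.03,-0.25,0.05],[0,0,0.3],[0,0,0]],"rotation":[[0,0,0],[0,0,0],[0,0,0],[0,0,0],[0,0,0],[0,0,0],[0,0,0]]}' ; python3 snap.py 10 wrist scene;  python3 - <<'E'
from h import *
print(manip.read_state()['position'],manip.read_state()['ee_rot'])
E
```

```text
time: 16.1
position: [0.3957, 0.0906, 0.0663]
ee_rot: [0.088, 0.743, 0.656, -0.096]
wrist_force: [-0.2, 0.1, 0.2]
opening: 0.013
[0.39518382 0.09042065 0.06563494] [ 0.08782867  0.74286498  0.65652646 -0.09700906]
```

View pics/m10.png

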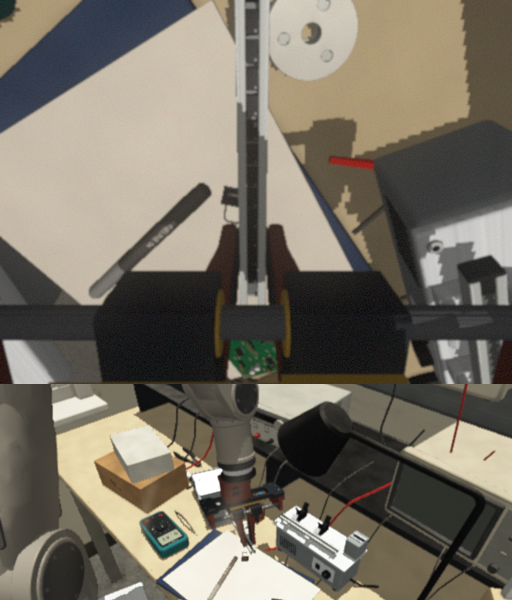

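```bash
python3 -m jog '{"gripper":[1,1,1,1,1,1,1,1],"dp":[[0,0.1,0.6],[0.2,0.3,0.7],[0.45,0.3,0.7],[0.6,0.25,0.7],[0.6,0.2,0.5],[0.6,0.15,0.2],[0.6,0.15,0],[0,0,0]],"rotation":[[0,0,0],[0,0,0.6],[0,0,0.7],[0,0,0.7],[0,0,0.7],[0,0,0.6],[0,0,0.5],[0,0,0]]}' ; python3 snap.py 11 wrist;  python3 - <<'E'
from h import *
from scipy.spatial.transform import Rotation as Ro
s=manip.read_state();p=s['position'];R=Ro.from_quat(np.roll(s['ee_rot'],-1)).as_matrix()
print(p,"toolY",np.degrees(np.arctan2(R[1,1],R[0,1])),R[2,1],"tilt",np.degrees(np.arccos(-R[2,2])))
o=np.array([.5333,.0168]);dx=np.array([.2731,-.962]);L=np.array([.962,.2731]);print("fx,fy",(p[:2]-o)@dx,(p[:2]-o)@L)
z=np.load("wrist11.npz");P=z["W"][z["d"]>0];q=P[:,:2]-p[:2];F=np.c_[q@dx,q@L,P[:,2]-p[2]]
k=(abs(F[:,1])<.012)&(F[:,2]>-.04)&(F[:,2]<.03)&(F[:,0]<-.02)&(F[:,0]>-.14);T=F[k];print(k.sum())
for a in np.arange(-.14,-.02,.01):
    m=abs(T[:,0]-a)<.005
    if m.sum()>5: print(round(a,3),m.sum(),np.percentile(T[m,1],[3,97]).round(4),np.percentile(T[m,2],[50,95]).round(4))
E
```

```text
time: 17.2
position: [0.5174, 0.148, 0.2012]
ee_rot: [0.106, 0.599, 0.79, -0.078]
wrist_force: [-0.9, -0.1, -0.0]
opening: 0.0136
[0.5163396  0.1474922  0.20096077] toolY 15.638334684174371 0.0013829146939759035 tilt 15.138493025104994
fx,fy -0.13035778413703228 0.019376132395828256
6924
-0.11 801 [-0.0056  0.0073] [-0.015  -0.0133]
-0.1 933 [-0.0058  0.0074] [-0.0133 -0.0116]
-0.09 847 [-0.0058  0.0073] [-0.0114 -0.0095]
-0.08 803 [-0.0058  0.0072] [-0.0095 -0.0077]
-0.07 710 [-0.0058  0.0073] [-0.0076 -0.0059]
-0.06 660 [-0.0059  0.0074] [-0.0057 -0.0039]
-0.05 663 [-0.0059  0.0072] [-0.0038 -0.0021]
-0.04 606 [-0.0059  0.0072] [-0.0019 -0.0002]
-0.03 568 [-0.0062  0.0073] [0.     0.0016]
```

```bash
python3 -m jog '{"gripper":[1,1,1,1,1,1],"dp":[[0,0,0],[0.2,-0.65,-0.3],[0.2,-0.65,-0.4],[0.2,-0.65,-0.3],[0.18,-0.67,0],[0,0,0]],"rotation":[[0.56,0.16,0],[0.56,0.16,0.03],[0,0,0],[0,0,0],[0,0,0],[0,0,0]]}' ; python3 snap.py 12 wrist;  cat > st.py <<'E'
from h import *
from scipy.spatial.transform import Rotation as Ro
s=manip.read_state();p=s['position'];R=Ro.from_quat(np.roll(s['ee_rot'],-1)).as_matrix()
print(p,"toolY",np.degrees(np.arctan2(R[1,1],R[0,1])),R[2,1],"tilt",np.degrees(np.arccos(-R[2,2])),"wf",np.round(s['wrist_force'],1))
o=np.array([.5333,.0168]);dx=np.array([.2731,-.962]);L=np.array([.962,.2731]);print("fx,fy",(p[:2]-o)@dx,(p[:2]-o)@L)
E
python3 st.py
python3 - <<'E'
from h import *
z=np.load("wrist12.npz");cv2.imwrite("pics/m12b.png",z["im"]);P=z["W"];im=z["im"]
o=np.array([.5333,.0168]);dx=np.array([.2731,-.962]);L=np.array([.962,.2731])
P=P[z["d"]>0];F=np.c_[(P[:,:2]-o)@dx,(P[:,:2]-o)@L,P[:,2]]
k=(abs(F[:,1]-.02)<.02)&(F[:,2]>.13)&(F[:,2]<.18)&(F[:,0]<-.04);T=F[k]
print("tube rear fx",np.percentile(T[:,0],[0.5,2]))
for a in(-.14,-.12,-.10,-.08,-.06):
    m=abs(T[:,0]-a)<.005
    if m.sum()>5:print(a,np.percentile(T[m,1],[3,97]).round(4),np.percentile(T[m,2],95).round(4))
k=(F[:,0]>-.075)&(F[:,0]<-.055)&(abs(F[:,1]-.02)<.025)&(F[:,2]>.121)&(F[:,2]<.131);print("rear fork cheeks fy",k.sum(),np.percentile(F[k,1],[2,50,98]).round(4))
E
```

```text
time: 18.0
position: [0.5468, 0.0402, 0.1612]
ee_rot: [0.057, 0.603, 0.794, -0.043]
wrist_force: [-0.4, 0.3, -1.4]
opening: 0.0135
[0.54689759 0.04210773 0.16119831] toolY 15.708760540220867 0.0007314564694121811 tilt 8.09087189434039 wf [ 0.5  0.4 -0.2]
fx,fy -0.02063252991432248 0.019992423426964223
tube rear fx [-0.13251324 -0.13165598]
-0.12 [0.0127 0.0258] 0.1612
-0.1 [0.0126 0.0259] 0.1625
-0.08 [0.0123 0.0256] 0.1638
-0.06 [0.0124 0.0255] 0.1652
rear fork cheeks fy 643 [0.0015 0.0097 0.0383]
```

View pics/m12b.png

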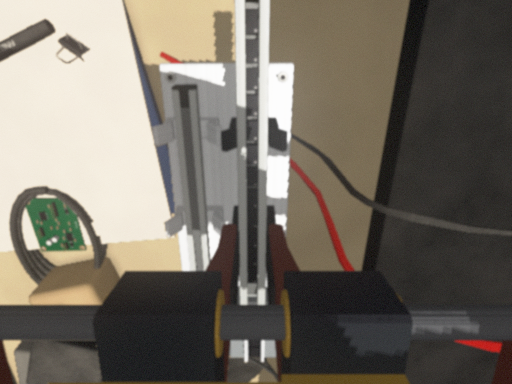

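```bash
python3 -m jog '{"gripper":[1,1,1,1,1],"dp":[[0.02,0.005,-0.4],[0,0,-0.4],[0,0,-0.2],[0,0,-0.05],[0,0,0]],"rotation":[[0,0,0],[0,0,0],[0,0,0],[0,0,0],[0,0,0]]}' ; python3 st.py
```

```text
time: 18.68
position: [0.5485, 0.0428, 0.1194]
ee_rot: [0.057, 0.601, 0.796, -0.042]
wrist_force: [-1.1, 0.4, 1.2]
opening: 0.013
[0.54846654 0.04280069 0.11944002] toolY 15.840456758342242 0.0014108175648653437 tilt 8.09757055230965 wf [-1.1  0.4  1.2]
fx,fy -0.02087068557676141 0.02169099801568087
```

```bash
python3 -m jog '{"gripper":[1,1,0.7,0.7,0.7,0.7,0.7,0.7],"dp":[[-0.03,0,-0.05],[0,0,0],[0,0,0],[0,0,0],[0,0,0.6],[0,0,0.8],[-0.2,0.65,0],[-0.2,0.65,0]],"rotation":[[0.55,0.15,0],[0,0,0],[0,0,0],[0,0,0],[0,0,0],[0,0,0],[0,0,0],[0,0,0]]}' ; python3 -m jog '{"gripper":[0.8,0.9,1,1,1,1],"dp":[[-0.25,0.9,0.5],[-0.25,0.9,0.5],[-0.25,0.9,0.5],[-0.1,0.4,0.5],[0,0,0],[0,0,0]],"rotation":[[0.2,0.06,0],[0.2,0.06,0],[0.1,0.02,0],[0,0,0],[0,0,0],[0,0,0]]}'; python3 snap.py 13 wrist; cp pics/m13.png pics/w13.png; python3 st.py
python3 - <<'E'
from h import *
z=np.load("wrist13.npz");P=z["W"]
o=np.array([.5333,.0168]);dx=np.array([.2731,-.962]);L=np.array([.962,.2731])
P=P[z["d"]>0];F=np.c_[(P[:,:2]-o)@dx,(P[:,:2]-o)@L,P[:,2]]
k=(abs(F[:,1]-.02)<.012)&(F[:,2]>.108)&(F[:,2]<.135)&(F[:,0]<.065);T=F[k]
print("ends",np.percentile(T[:,0],[.3,99.7]))
for a in np.arange(-.15,.07,.02):
    m=abs(T[:,0]-a)<.005
    if m.sum()>5:print(round(a,2),m.sum(),np.percentile(T[m,1],[3,97]).round(4),np.percentile(T[m,2],95).round(4))
E
```

```text
time: 19.68
position: [0.5315, 0.0955, 0.174]
ee_rot: [0.034, 0.603, 0.797, -0.023]
wrist_force: [-0.8, 0.1, -0.9]
opening: 0.0263
time: 20.42
position: [0.4972, 0.2175, 0.2527]
ee_rot: [0.012, 0.603, 0.797, -0.008]
wrist_force: [0.8, -0.3, 0.1]
opening: 0.0001
[0.49717262 0.21718034 0.25252064] toolY 15.736430353486469 0.00115316637473902 tilt 1.6352716471340467 wf [ 0.7 -0.2 -0.3]
fx,fy -0.2026322751864769 0.019969328401677675
ends [-0.08249734  0.01472192]
-0.07 18 [0.0191 0.0201] 0.1222
-0.01 48 [0.0168 0.0222] 0.1235
0.01 62 [0.0145 0.0244] 0.1233
```

View pics/w13.png

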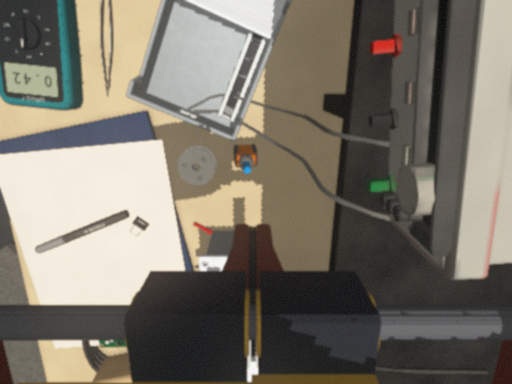

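```bash
python3 -m jog '{"gripper":[1,1,1,1,1,1,1,1],"dp":[[0,0,-0.9],[0,0,-0.9],[0,0,-0.9],[0,0,-0.85],[0.13,-0.45,0],[0.13,-0.45,0],[0.07,-0.24,0],[0.07,-0.24,0]],"rotation":[[0,0,0],[0,0,0],[0,0,0],[0,0,0],[0,0,0],[0,0,0],[0,0,0],[0,0,0]]}' ; python3 st.py
```

```text
time: 21.48
position: [0.5143, 0.1627, 0.1126]
ee_rot: [0.012, 0.603, 0.797, -0.006]
wrist_force: [0.9, 0.2, 0.5]
opening: 0.0005
[0.51431821 0.16269879 0.11257605] toolY 15.762163859193711 0.004533309364932578 tilt 1.551136432564277 wf [0.9 0.2 0.5]
fx,fy -0.14553856266256282 0.021584475903470277
```

```bash
python3 -m jog '{"gripper":[1,1,1,1,1],"dp":[[0.07,-0.24,0],[0.07,-0.24,0],[0.05,-0.18,0],[0,0,0],[0,0,0]],"rotation":[[0,0,0],[0,0,0],[0,0,0],[0,0,0],[0,0,0]]}' ; python3 st.py
```

```text
time: 22.1
position: [0.5209, 0.1371, 0.1113]
ee_rot: [0.012, 0.603, 0.798, -0.007]
wrist_force: [0.2, 0.7, 0.5]
opening: 0.0005
[0.5208628  0.13710138 0.11132034] toolY 15.829836220557874 0.0022050152982927285 tilt 1.5822274539754801 wf [0.2 0.7 0.5]
fx,fy -0.1191265243706917 0.020889722881025634
```

```bash
python3 -m jog '{"gripper":[1,1,1,1,1],"dp":[[0.05,-0.19,0],[0.05,-0.14,0],[0.015,-0.05,0],[0,0,0],[0,0,0]],"rotation":[[0,0,0],[0,0,0],[0,0,0],[0,0,0],[0,0,0]]}' ; python3 st.py; python3 snap.py 14 scene
python3 - <<'E'
from h import *
z=np.load("scene14.npz");P=z["W"]
cv2.imwrite("pics/s14.png",cv2.resize(z["im"][170:280,260:400],(800,628),interpolation=cv2.INTER_CUBIC)[:600])
E
```

```text
time: 22.72
position: [0.5255, 0.1219, 0.1114]
ee_rot: [0.012, 0.603, 0.798, -0.007]
wrist_force: [-1.0, 0.1, 0.3]
opening: 0.0004
[0.52554997 0.12186721 0.11144086] toolY 15.821838227225186 0.002450650756825618 tilt 1.5771482027403718 wf [-1.   0.1  0.3]
fx,fy -0.10319118502913861 0.021238324683192252
```

View pics/s14.png

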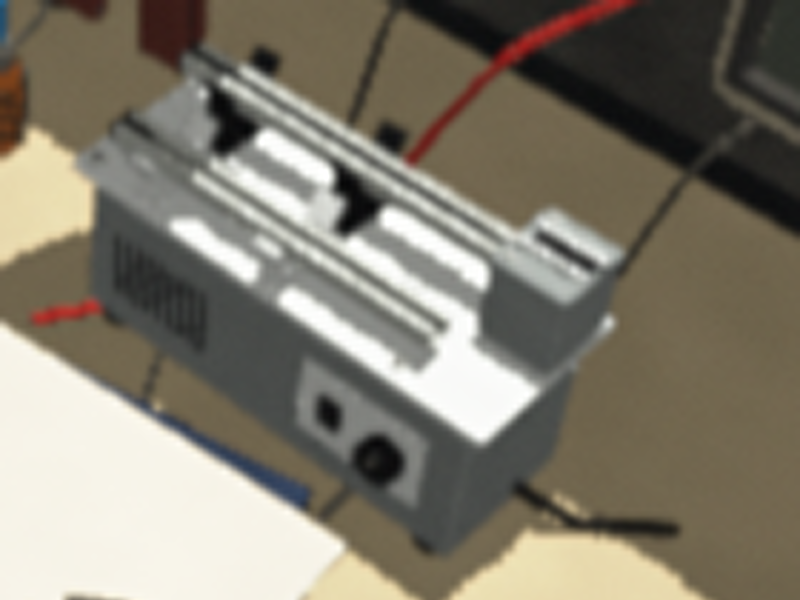

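```bash
for i in 1 2 3; do python3 -m jog '{"gripper":[1,1,1],"dp":[[0.015,-0.05,0],[0,0,0],[0,0,0]],"rotation":[[0,0,0],[0,0,0],[0,0,0]]}' >/dev/null; python3 st.py | sed 's/toolY.*wf/wf/'; done
```

```text
[0.52621424 0.11969732 0.11146187] wf [ 0.8  0.3 -0.5]
fx,fy -0.10092234204538965 0.02128476022260219
[0.52646155 0.11896727 0.11145203] wf [-1.5  5.6  1. ]
fx,fy -0.10015249445161112 0.02132329334465964
[0.52652316 0.1188607  0.1114735 ] wf [-4.7  8.7  1.7]
fx,fy -0.1000331509983532 0.021353456550330538
```

```bash
python3 -m jog '{"gripper":[1,1,1,1,1,1,1],"dp":[[-0.03,0.1,0],[-0.1,0.4,0],[-0.2,0.7,0.2],[-0.1,0.3,0.9],[0,0,0.9],[0,0,0.9],[0,0,0]],"rotation":[[0,0,0],[0,0,0],[0,0,0],[0,0,0],[0,0,0],[0,0,0],[0,0,0]]}' ; python3 snap.py 15 scene
python3 - <<'E'
from h import *
o=np.array([.5333,.0168]);dx=np.array([.2731,-.962]);L=np.array([.962,.2731])
print("fx tcp",(manip.read_state()["position"][:2]-o)@dx)
im,d,W=cloud("top"); b=np.load("scene15.npz")
for n,P in(("top",W[d>0]),("scene",b["W"][b["d"]>0])):
    F=np.c_[(P[:,:2]-o)@dx,(P[:,:2]-o)@L,P[:,2]]
    for nm,y,z0,z1 in(("full",.02,.114,.128),("spent",-.02,.1035,.116)):
        for a in(-.11,-.1,-.09,-.08,-.045,-.03,-.015,.02,.03,.04,.05,.06):
            k=(abs(F[:,0]-a)<.005)&(abs(F[:,1]-y)<.012)&(F[:,2]>z0)&(F[:,2]<z1)
            if k.sum()>4: print(n,nm,a,k.sum(),np.percentile(F[k],[5,50,95],axis=0)[:,1].round(3),np.median(F[k,2]).round(4))
cv2.imwrite("pics/s15.png",np.vstack([cv2.resize(b["im"][170:280,260:400],(510,400),interpolation=cv2.INTER_CUBIC),cv2.resize(im[112:187,125:365],(510,160))]))
E
```

```text
time: 24.78
position: [0.5118, 0.1767, 0.2301]
ee_rot: [0.013, 0.603, 0.798, -0.005]
wrist_force: [-0.5, -0.1, 0.6]
opening: 0.0004
fx tcp -0.15965779218407752
scene full -0.09 10 [0.014 0.018 0.025] 0.1217
scene full -0.08 28 [0.013 0.017 0.027] 0.1207
scene full -0.045 27 [0.013 0.02  0.026] 0.1212
scene full -0.03 27 [0.012 0.017 0.026] 0.1207
scene full -0.015 28 [0.012 0.018 0.026] 0.1207
scene full 0.02 30 [0.012 0.016 0.026] 0.1208
scene full 0.03 30 [0.012 0.017 0.025] 0.121
scene full 0.04 27 [0.012 0.016 0.025] 0.1205
scene full 0.05 32 [0.013 0.019 0.026] 0.1207
scene full 0.06 30 [0.013 0.017 0.026] 0.1199
scene spent -0.09 14 [-0.027 -0.021 -0.015] 0.1092
scene spent -0.08 25 [-0.029 -0.024 -0.015] 0.1092
scene spent -0.045 20 [-0.028 -0.025 -0.014] 0.1087
scene spent -0.03 20 [-0.027 -0.024 -0.014] 0.109
scene spent -0.015 22 [-0.028 -0.025 -0.014] 0.1087
scene spent 0.02 28 [-0.028 -0.025 -0.014] 0.1085
scene spent 0.03 28 [-0.028 -0.023 -0.014] 0.1087
scene spent 0.04 25 [-0.028 -0.025 -0.014] 0.1084
scene spent 0.05 23 [-0.027 -0.025 -0.015] 0.1091
scene spent 0.06 29 [-0.028 -0.024 -0.014] 0.1095
```

View pics/s15.png

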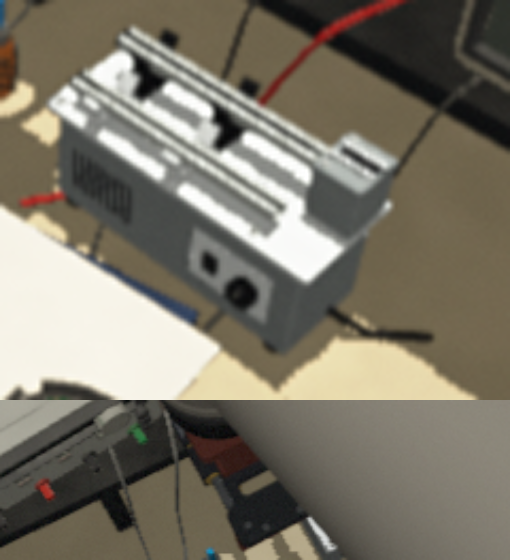

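```bash
python3 -c "
from plant import manip
print(manip.sign_off())"
```

```text
the job is handed in; nothing more can be done
None
```

I changed the tube and handed the job in at about 25 s of the 48 s allowed. The sign-off reports no verdict, so the result below rests on my own last checks.

- **Spent tube:** I lifted it out of the lane and laid it in the two rests. Depth readings put it about 1 to 2 mm off the rest line, lying flat and straight, with its top at 109 mm.
- **Full tube:** I raised its front end and drew it through the slot to about 36 mm out. I then let go and re-gripped it from outside twice, so the last grip was near its middle. The front end pointed up at every measurement until I levelled the tube over the lane, where I laid it chips up.
- **At the inlet:** I pushed the tube from behind until it stopped against the head, at about 9 to 10 N. Its top then measured 120 to 122 mm along the whole length, about 0.5 mm off the lane's centre, straight, and up to the head. I inferred the end contact from that stop and the scene picture; I did not measure the gap.
- **Bystanders:** The wide tube, reel and bottle looked in place in the last wrist view, taken before the final push, which was well away from them. I did not measure them or the tweezers again at the end. The robot was clear of everything, and the top camera's final view was blocked by the arm.

I went slightly over the budget of 10 pictures viewed, to 13.

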